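# Sort two sealed film magazines by weight into the return trays

## Robot

A 7-joint arm with a two-finger parallel gripper is mounted at the origin on the work surface. World frame = base frame: x ahead of the robot, y to its left, z up, the work surface at z = 0. Lengths are in mm, angles in rad, forces in N, time in s.
With the tool pointing down it reaches from about 350 to 900 mm from the base axis. Payload 8.1 kg.
Tool frame: the origin (TCP) lies at the very end of the fingers, on their centre line; the grasp point (between the pads) lies 19 mm behind it (env.grip_point_offset is the distance from the TCP to the grasp point, in mm); z points along the fingers, y is the line along which they close (so a half turn about z gives the same grasp; the last joint's range is limited). The gripper opens to 92 mm and grips with 3 to 60 N. Pads are 19 mm wide; open, the fingers measure 130 mm over their backs; the gripper's body (75 mm by 190 mm) begins 47 mm behind the grasp point.
Start: joints at [-1.212, 0.434, 0.025, 1.573, -0.012, 1.134, -0.075], TCP at [278.503, 559.533, 226.742] pointing down, gripper open.
Joint ranges: [-2.62, 2.62], [-0.44, 2.09], [-1.27, 1.32], [0.08, 2.57], [-1.32, 4.46], [0.12, 2], [-2.74, 2.74]. Speed limits (rad/s): [2.22, 2.22, 3.01, 3.01, 3.14, 3.14, 3.14].

## Interface

Orientations are given as a unit quaternion [w, x, y, z].
In Python, from bench import env gives the robot as it stands.
- The arm moves only by the tool move_arm, never from a script. Its argument "motion" is a list of rows, each an object of numbers: "x", "y", "z": the shift along the tool's x, y, z in mm; "ax", "ay", "az": the turn, a rotation vector about the tool's x, y, z in rad; "fingers": the gripper command: -1 is shut, 1 is fully open, values between are in proportion. In form: [{"x": .., "y": .., "z": .., "ax": .., "ay": .., "az": .., "fingers": ..}, ...]. A call has 1 to 5 rows; each row is the pose to reach, as a shift and turn from the pose commanded when the call began, along the tool's axes at that moment; what a row does not reach only later rows make up. A row lasts 1/10 s, in which the tool goes at most 50 mm and 8.59 degrees, less where a joint would pass 70% of its speed; a pose out of reach is approached as far as the arm can. A call with a gripper value outside its range is refused whole. The fingers move at their own pace and stop on an object; the grip force is fixed at half the most. Time passes only in rows, so rows that repeat a pose let the fingers close. It gives the time, the measured TCP pose, the force, the opening and the grip force at its end, in the units of the state.
- env.get_obs(): the state, without advancing time (a new reading comes with each control period).
- env.capture(name): name is "side" or "top"; returns a dict with "pixels" (400x640x3 uint8, blue, green, red), "fx", "fy", "cx", "cy" (pixels), "rvec" (rotation vector, rad) and "tvec" (3), from world to camera coordinates, as OpenCV has them. Camera axes: x right, y down, z forward; pixel columns grow to the right and rows downward; lengths in mm; the calibration is good to about 2 mm. A picture is of the moment at which its call begins. There is no depth.
- env.sign_off(): hands the job in; it is judged then, once.
The state is a dict: "t": time; "joints": joint angles; "joint_vel": joint speeds; "effort": joint torques, N m; "ee_pos": TCP position; "orientation": TCP orientation; "ft_force": force on the tool from outside, world axes, zero at the start; "torque": the same for the moment, N m; "grip_width": finger opening in mm; "finger_force": force on a finger pad.
Only numpy, scipy, OpenCV 4.12 (cv2) and the standard library are available. Lean on these libraries where they do the work, as an engineer would, in place of code of your own. Each camera call takes 0.05 s, during which the arm holds its last target. There are 200 camera calls.

## Task

Take the two sealed film magazines off the wooden board one at a time: lift each just clear, hold it still there for a second to feel its weight, then stand it between the rails of the right tray, the tray with the arched handle if it weighs more than 350 g (film still inside), the plain tray if less. Slide it back, still upright, until it lightly but definitely presses the sprung backstop (or the magazine already standing against it), without ramming anything, and let go so that it stays resting there. Set things down gently and leave the lens, the reel and the jar alone.

Things in the scene. Friction and masses are not known exactly. Their poses are not given: they have to be found in the camera images.
- magazine_1: sealed aluminium film magazine: upright box 36 (its x) x 60 (its y) x 84 mm tall with a knob 16 mm wide, 7 mm high on top, starting upright on the board; origin at the centre of its underside. The two look alike; each has its own hidden mass of 155 to 545 g (either, both or none over 350 g). Grip it across the 60 mm, in its upper half, so that the 60 mm wide faces stay free
- magazine_2: sealed aluminium film magazine: upright box 36 (its x) x 60 (its y) x 84 mm tall with a knob 16 mm wide, 7 mm high on top, starting upright on the board; origin at the centre of its underside. The two look alike; each has its own hidden mass of 155 to 545 g (either, both or none over 350 g). Grip it across the 60 mm, in its upper half, so that the 60 mm wide faces stay free
- tray_handle: fixed plywood tray, 200 (x) x 88 mm (y), with an arched steel handle 67 mm high across its far end; origin at the centre of its underside. A rubber mat is its floor, top at z = 8 mm; rails along x, 70 mm apart inside, 10 mm above the floor; open at -x. At the far end a sprung stop plate, and a 45 mm high bracket at x = 84 to 96. Takes two magazines in a row, their x along its x (either way round), slid to +x
- tray_plain: fixed plywood tray, 200 (x) x 88 mm (y), with no handle; origin at the centre of its underside. A rubber mat is its floor, top at z = 8 mm; rails along x, 70 mm apart inside, 10 mm above the floor; open at -x. At the far end a sprung stop plate, and a 45 mm high bracket at x = 84 to 96. Takes two magazines in a row, their x along its x (either way round), slid to +x
- stop_handle: sprung aluminium stop plate of tray_handle, 56 mm wide, 6 mm thick, 44 mm high, its front face at the tray's x = 55 mm when free; it yields to +x by 1 mm for each 4 N (8 mm travel). A light press is 3 to 6 N; over 15 N is ramming. Origin at the foot of the middle of its front face, 10 mm above the tray's underside; axes as the tray's
- stop_plain: sprung aluminium stop plate of tray_plain, 56 mm wide, 6 mm thick, 44 mm high, its front face at the tray's x = 55 mm when free; it yields to +x by 1 mm for each 4 N (8 mm travel). A light press is 3 to 6 N; over 15 N is ramming. Origin at the foot of the middle of its front face, 10 mm above the tray's underside; axes as the tray's
- stop_handle_face (a point): middle of the front face of that plate (tray_handle), 32 mm above the tray's underside; axes as the tray's, x pointing into the plate
- stop_plain_face (a point): middle of the front face of that plate (tray_plain), 32 mm above the tray's underside; axes as the tray's, x pointing into the plate
- mat_handle: soft rubber floor mat of tray_handle, 160 (x) x 70 mm (y), 3 mm thick, on which the magazines stand; origin at its underside, 5 mm above the tray's origin. It gives about 1 mm for each 5 N (4 mm at most); a magazine bearing down on it drags
- mat_plain: soft rubber floor mat of tray_plain, 160 (x) x 70 mm (y), 3 mm thick, on which the magazines stand; origin at its underside, 5 mm above the tray's origin. It gives about 1 mm for each 5 N (4 mm at most); a magazine bearing down on it drags
- board: fixed wooden board 100 mm (x) by 200 mm (y), 18 mm thick, on which the magazines start; origin at the centre of its underside
- lens: bystander: loose black lens barrel 60 mm across, 58 mm high; origin at the centre of its underside
- reel: bystander: loose grey film reel core lying flat, 90 mm across, 16 mm high; origin at the centre of its underside
- jar: bystander: loose small amber glass jar 44 mm across, 55 mm high; origin at the centre of its underside
There are look-alikes about, which are no part of the job. What is shaped like the magazine_1 but blue, orange or red is not meant.

How it is judged (in metres and radians):
On the way, in this order (a step that is already met when the one before it is completed fails the run):
1. one magazine is lifted just clear of the board (no more than 45 mm from where it stood) and held still (((height (world z) of magazine_1 above 0.021 m and distance of magazine_1 from where it was at the start of the episode below 0.045 m and linear speed of magazine_1 below 0.02 m/s and contact force between magazine_1 and board below 0.05 N) or (height (world z) of magazine_2 above 0.021 m and distance of magazine_2 from where it was at the start of the episode below 0.045 m and linear speed of magazine_2 below 0.02 m/s and contact force between magazine_2 and board below 0.05 N))), for 0.4 s.
2. that magazine, down in a tray, is pressed against its sprung stop (over 1 N) (((height (world z) of magazine_1 below 0.014 m and (contact force between magazine_1 and stop_handle above 1 N or contact force between magazine_1 and stop_plain above 1 N)) or (height (world z) of magazine_2 below 0.014 m and (contact force between magazine_2 and stop_handle above 1 N or contact force between magazine_2 and stop_plain above 1 N)))), for 0.1 s.
3. with the first in its tray, the other magazine is lifted just clear (no more than 45 mm from where it stood) and held still (((height (world z) of magazine_1 above 0.021 m and distance of magazine_1 from where it was at the start of the episode below 0.045 m and linear speed of magazine_1 below 0.02 m/s and contact force between magazine_1 and board below 0.05 N and height (world z) of magazine_2 below 0.014 m) or (height (world z) of magazine_2 above 0.021 m and distance of magazine_2 from where it was at the start of the episode below 0.045 m and linear speed of magazine_2 below 0.02 m/s and contact force between magazine_2 and board below 0.05 N and height (world z) of magazine_1 below 0.014 m))), for 0.4 s.
4. the second magazine, down in a tray, is pressed by the fingers against the sprung stop or the magazine already there (over 1 N) (((height (world z) of each of magazine_1, magazine_2 below 0.014 m and contact force between magazine_1 and the fingers above 0.5 N and (contact force between magazine_1 and stop_handle above 1 N or contact force between magazine_1 and stop_plain above 1 N or contact force between magazine_1 and magazine_2 above 1 N)) or (height (world z) of each of magazine_2, magazine_1 below 0.014 m and contact force between magazine_2 and the fingers above 0.5 N and (contact force between magazine_2 and stop_handle above 1 N or contact force between magazine_2 and stop_plain above 1 N or contact force between magazine_1 and magazine_2 above 1 N)))), for 0.1 s.
At the end, for the whole second after the job is handed in: Each magazine stands upright at rest, let go, between the rails of its tray (6 mm, 0.1 rad), within 2.5 mm of the stop or 3.5 mm of the other magazine that is; over 350 g in the tray with the handle, lighter in the plain one (by its load there; either tray from 290 to 430 g) (((y of magazine_1 in the frame of tray_handle between -0.006 and 0.006 m and (x of magazine_1 in the frame of stop_handle_face above -0.0205 m or (x of magazine_2 in the frame of stop_handle_face above -0.0205 m and y of magazine_2 in the frame of tray_handle between -0.006 and 0.006 m and horizontal distance between magazine_1 and magazine_2 below 0.0395 m)) and angle between the x axis of magazine_1 and the x axis of tray_handle, either way round below 0.1 rad and contact force between magazine_1 and tray_handle above 2.8335 N) or (y of magazine_1 in the frame of tray_plain between -0.006 and 0.006 m and (x of magazine_1 in the frame of stop_plain_face above -0.0205 m or (x of magazine_2 in the frame of stop_plain_face above -0.0205 m and y of magazine_2 in the frame of tray_plain between -0.006 and 0.006 m and horizontal distance between magazine_1 and magazine_2 below 0.0395 m)) and angle between the x axis of magazine_1 and the x axis of tray_plain, either way round below 0.1 rad and contact force between magazine_1 and mat_plain below 4.2335 N)) and ((y of magazine_2 in the frame of tray_handle between -0.006 and 0.006 m and (x of magazine_2 in the frame of stop_handle_face above -0.0205 m or (x of magazine_1 in the frame of stop_handle_face above -0.0205 m and y of magazine_1 in the frame of tray_handle between -0.006 and 0.006 m and horizontal distance between magazine_2 and magazine_1 below 0.0395 m)) and angle between the x axis of magazine_2 and the x axis of tray_handle, either way round below 0.1 rad and contact force between magazine_2 and tray_handle above 2.8335 N) or (y of magazine_2 in the frame of tray_plain between -0.006 and 0.006 m and (x of magazine_2 in the frame of stop_plain_face above -0.0205 m or (x of magazine_1 in the frame of stop_plain_face above -0.0205 m and y of magazine_1 in the frame of tray_plain between -0.006 and 0.006 m and horizontal distance between magazine_2 and magazine_1 below 0.0395 m)) and angle between the x axis of magazine_2 and the x axis of tray_plain, either way round below 0.1 rad and contact force between magazine_2 and mat_plain below 4.2335 N)) and height (world z) of each of magazine_1, magazine_2 below 0.0115 m and angle between each of magazine_1, magazine_2's own z axis and vertical below 0.06 rad and linear speed of each of magazine_1, magazine_2 below 0.01 m/s); the robot touches nothing.
It fails at once if a magazine rams a stop or the other magazine (over 15 N) (contact force between any of magazine_1, magazine_2 and stop_handle above 15 N or contact force between any of magazine_1, magazine_2 and stop_plain above 15 N or contact force between magazine_1 and magazine_2 above 15 N).
It fails at once if a magazine is set down hard or pressed into a tray (over 25 N) (contact force between any of magazine_1, magazine_2 and tray_handle above 25 N or contact force between any of magazine_1, magazine_2 and tray_plain above 25 N).
It fails at once if a magazine is tipped (over 0.35 rad) (angle between any of magazine_1, magazine_2's own z axis and vertical above 0.35 rad).
It fails at once if the lens, the reel or the jar is moved more than 15 mm (distance of any of lens, reel, jar from where it was at the start of the episode above 0.015 m).
It also fails if it takes over 72 s, if anything falls off the work surface, if the arm or the gripper's body presses on something with over 40 N, if the wrist force passes 120 N, or if a joint passes its speed limit or range.

## Working session

There is one attempt and no reset: what is moved stays moved. The work goes in short steps, Python scripts to look and compute and a tool call to move; the robot and the scene stay as the last step left them, time stands still between calls to the robot, and variables do not carry over. Pictures are saved under pics/ and viewed, at most 10 in all, crops included, and the job is handed in when it is done.

Besides the shell and the picture viewer there is one more tool, called after "Call:" in YAML: its name, and indented under it one key for each argument. move_arm: Moves the arm, as the interface text tells. Its arguments: {"type":"object","properties":{"motion":{"type":"array"}},"required":["motion"]}

```bash
ls; mkdir -p pics
python3 - <<'E'
from bench import env
import cv2,numpy as np
for n in("top","side"):
    c=env.capture(n);cv2.imwrite(f"pics/{n}0.png",c["pixels"]);R=cv2.Rodrigues(np.array(c["rvec"]))[0]
    print(n,c["fx"],c["cx"],c["cy"],(-R.T@np.array(c["tvec"]).ravel()).round(),R.round(2).tolist())
o=env.get_obs();print(o)
E
```

```text
pics
top 382.6079713724188 316.63044591275724 203.4315075381419 [559.  15. 812.] [[-0.02, -1.0, 0.05], [-1.0, 0.02, -0.04], [0.04, -0.05, -1.0]]
side 373.03508827621636 320.2616682697749 199.02203867252268 [451. 597. 638.] [[-0.98, -0.17, -0.02], [-0.11, 0.69, -0.72], [0.14, -0.71, -0.69]]
{'t': 0.1, 'joints': array([-1.21161659,  0.43517348,  0.02494338,  1.57400911, -0.01160145,
        1.13402572, -0.07510942]), 'joint_vel': array([ 1.09324747e-03, -2.01629054e-03, -1.36805233e-04, -2.42685246e-03,
        5.87115069e-05, -8.47859421e-04, -7.59173651e-04]), 'effort': array([ 3.84535480e-03, -6.69132257e+01,  9.88204814e-01, -3.15145183e+01,
       -6.04585838e-02,  3.74977465e-02,  2.33162396e-06]), 'ee_pos': array([278.28518979, 559.09810772, 226.00941902]), 'orientation': array([-1.09493680e-04,  2.28869152e-01,  9.73456918e-01, -7.27231496e-04]), 'ft_force': array([ 0.18852691,  0.21252091, -0.24227699]), 'torque': array([-0.02167295,  0.02064693,  0.01072917]), 'finger_force': 0.0, 'grip_width': 92.01257768731864}
```

View pics/top0.png

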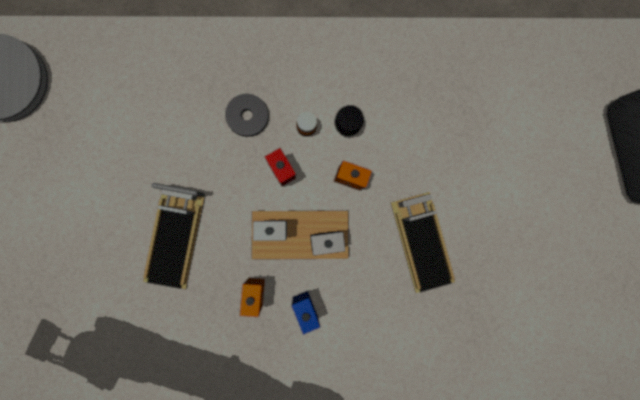

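View pics/side0.png

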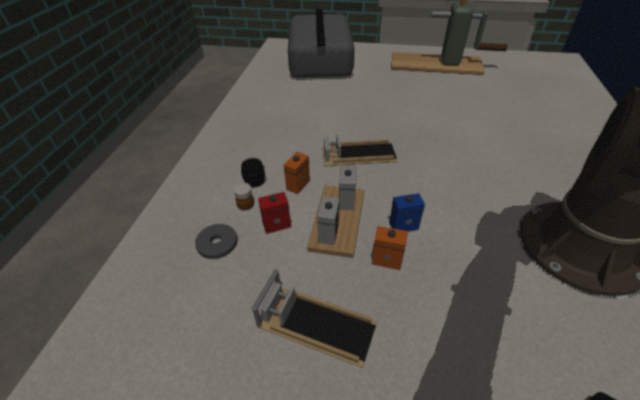

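The top view shows knobs at (270,231) and (328,244) on the board, the handled tray on the left at (173,245) and the plain tray on the right at (427,245). I'll enlarge these for edges.

```bash
cat > h.py <<'E'
from bench import env
import cv2,numpy as np
def ray(c,uv,z):
    R=cv2.Rodrigues(np.array(c["rvec"]))[0];t=np.array(c["tvec"]).ravel()
    K=np.array([[c["fx"],0,c["cx"]],[0,c["fy"],c["cy"]],[0,0,1.]])
    uv=np.atleast_2d(np.array(uv,float));C=-R.T@t
    d=(R.T@np.linalg.inv(K)@np.c_[uv,np.ones(len(uv))].T).T
    return C[:2]+d[:,:2]*((z-C[2])/d[:,2])[:,None]
def proj(c,P):
    K=np.array([[c["fx"],0,c["cx"]],[0,c["fy"],c["cy"]],[0,0,1.]])
    return cv2.projectPoints(np.array(P,float).reshape(-1,1,3),np.array(c["rvec"]),np.array(c["tvec"]),K,None)[0].reshape(-1,2)
E
python3 - <<'E'
from h import *
c=env.capture("top");im=c["pixels"]
a=cv2.resize(im[175:300,135:225],None,fx=4,fy=4,interpolation=cv2.INTER_CUBIC)
b=cv2.resize(im[175:300,380:470],None,fx=4,fy=4,interpolation=cv2.INTER_CUBIC)
cv2.imwrite("pics/trays.png",np.hstack([a,b]))
cv2.imwrite("pics/mags.png",cv2.resize(im[200:270,240:360],None,fx=6,fy=6,interpolation=cv2.INTER_CUBIC))
g=cv2.cvtColor(im,cv2.COLOR_BGR2GRAY)
for n,x0,x1 in(("handle",135,215),("plain",390,460)):
    m=np.zeros_like(g);m[205:300,x0:x1]=(g[205:300,x0:x1]<50)*255
    k=max(cv2.findContours(m,0,1)[0],key=cv2.contourArea)
    bx=cv2.boxPoints(cv2.minAreaRect(k));print(n,cv2.contourArea(k),bx.round(1).tolist(),ray(c,bx,8).round(1).tolist())
hsv=cv2.cvtColor(im,cv2.COLOR_BGR2HSV)
m=np.zeros_like(g);m[205:265,245:355]=((hsv[...,1]<45)&(g>110))[205:265,245:355]*255
for k in cv2.findContours(m,0,1)[0]:
    if cv2.contourArea(k)<100: continue
    r=cv2.minAreaRect(k);bx=cv2.boxPoints(r);w=ray(c,bx,102)
    print("mag",cv2.contourArea(k),bx.round(1).tolist(),w.round(1).tolist(),w.mean(0).round(1),[np.linalg.norm(w[i]-w[i-1]).round(1) for i in(0,1)])
    x,y,ww,hh=cv2.boundingRect(k)
    s=255-g[y+5:y+hh-5,x+9:x+ww-9].astype(float);s[s<165]=0
    yy,xx=np.mgrid[y+5:y+hh-5,x+9:x+ww-9];kc=(xx*s).sum()/s.sum(),(yy*s).sum()/s.sum();print("knob",kc,ray(c,kc,109))
E
```

```text
handle 2353.5 [[145.89999389648438, 281.3999938964844], [159.6999969482422, 204.89999389648438], [193.6999969482422, 211.0], [179.89999389648438, 287.5]] [[438.9, 329.6], [594.9, 301.1], [580.7, 231.9], [424.4, 261.1]]
plain 2089.0 [[402.0, 219.3000030517578], [432.29998779296875, 211.10000610351562], [451.6000061035156, 282.6000061035156], [421.20001220703125, 290.79998779296875]] [[554.3, -203.9], [570.3, -270.0], [417.9, -306.3], [402.7, -240.4]]
mag 6431.0 [[245.0, 264.0], [245.0, 205.0], [354.0, 205.0], [354.0, 264.0]] [[479.3, 114.8], [587.4, 113.3], [583.4, -88.6], [473.9, -85.8]] [531.   13.4] [np.float64(200.7), np.float64(108.1)]
knob (np.float64(302.2577444581405), np.float64(230.86730858609332)) [[537.66857886   8.90441692]]
```

View pics/trays.png

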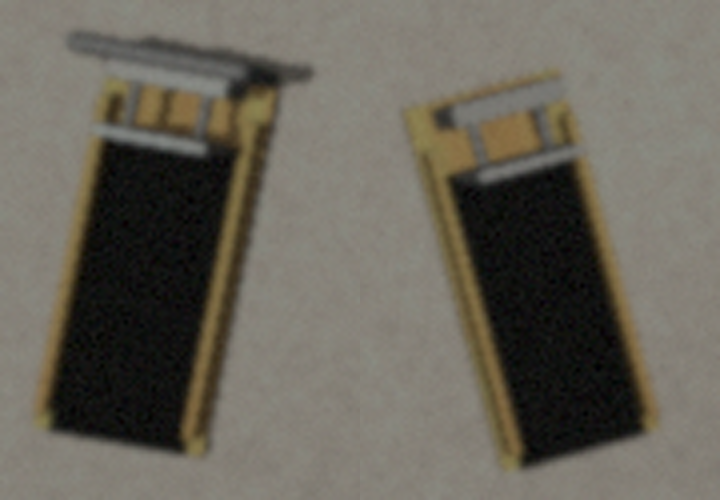

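View pics/mags.png

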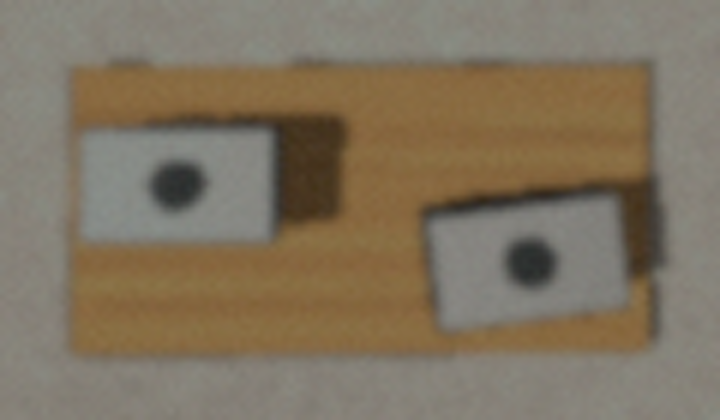

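The crops show magazine A's knob at pixel (269.7,231) and B's at (328.5,243.7). Both mats are sharply bounded, and the stop top edges lie near rows 211 and 217. Next step is fitting lines.

Run:
```python
from h import *
c=env.capture("top");s=env.capture("side")
g=cv2.cvtColor(c["pixels"],cv2.COLOR_BGR2GRAY).astype(float);hs=cv2.cvtColor(c["pixels"],cv2.COLOR_BGR2HSV)
def line(P): vx,vy,x,y=cv2.fitLine(np.float32(P),cv2.DIST_HUBER,0,.01,.01).ravel();return np.array([x,y]),np.array([vx,vy])
for n,x0,x1,r0,r1,zl,zr,sf,oe in(("handle",135,215,216,278,8,18,[(160,209.5),(186.2,213.2)],[(147.5,282.5),(181.7,288)]),("plain",380,470,222,280,18,8,[(410,220.7),(433.7,214.2)],[(420.5,291.2),(451.2,282.5)])):
    L=[];Rr=[]
    for v in range(r0,r1):
        d=np.where(g[v,x0:x1]<50)[0]+x0
        a,b=d[0],d[-1]
        L.append((a-(50-g[v,a])/(g[v,a-1]-g[v,a]),v));Rr.append((b+(50-g[v,b])/(g[v,b+1]-g[v,b]),v))
    pl,dl=line(ray(c,L,zl));pr,dr=line(ray(c,Rr,zr))
    dl*=np.sign(dl[0]);dr*=np.sign(dr[0]);d=dl+dr;d/=np.linalg.norm(d);nrm=np.array([-d[1],d[0]])
    w=(pl-pr)@nrm;mid=nrm*((pl@nrm+pr@nrm)/2)
    xs=ray(c,sf,54)@d;xo=ray(c,oe,8)@d
    print(n,"yaw",np.degrees(np.arctan2(d[1],d[0])).round(2),np.degrees([np.arctan2(q[1],q[0]) for q in(dl,dr)]).round(2),"w",w.round(1),"stop s",xs.round(1),"open s",xo.round(1),"stopface",(mid+d*xs.mean()).round(1),"d",d.round(4), "diff",(xs.mean()-xo.mean()).round(1))
for n,p,kc in(("A",[(80,130),(273,127),(275,240),(80,243)],(178,186)),("B",[(425,212),(618,192),(630,305),(440,330)],(531,262))):
    q=np.array(p)/6+[240,200]-.4;w=ray(c,q,102);l=(w[1]-w[0])+(w[2]-w[3])
    print(n,w.mean(0).round(1),"yaxis ang",np.degrees(np.arctan2(*-l[::-1])).round(2),[np.linalg.norm(w[i]-w[i-1]).round(1) for i in range(4)],"knob",ray(c,np.array(kc)/6+[240,200]-.4,108).round(1), "side px",proj(s,[*w.mean(0),109]).round(1))
for n,x,y in(("A",327,202),("B",348,172)):
    gs=cv2.cvtColor(s["pixels"],cv2.COLOR_BGR2GRAY)[y-12:y+12,x-14:x+14]
    yy,xx=np.where(gs<70);print(n,"side dark",len(xx),xx.mean()+x-14,yy.mean()+y-12)
for n,p in(("lens",(349,121,58)),("jar",(308,123,55)),("red",(280,165,93)),("orR",(355,175,93)),("orL",(250,300,93)),("blue",(306,316,93)),("handle arch L",(152,186,67)),("arch R",(212,193,67))): print(n,ray(c,p[:2],p[2]).round())
```

```text
handle yaw -11.84 [-11.89 -11.79] w 70.1 stop s [513.1 515.3] open s [360.3 361.4] stopface [580.8 264.4] d [ 0.9787 -0.2052] diff 153.4
plain yaw 14.05 [13.9 14.2] w 69.3 stop s [484.5 484.3] open s [331.8 331.4] stopface [ 558.3 -235.7] d [0.9701 0.2428] diff 152.8
A [539.7  69.8] yaxis ang 89.58 [np.float64(34.6), np.float64(59.0), np.float64(34.7), np.float64(59.5)] knob [[539.5  69.1]] side px [[327.5 203.8]]
B [514.2 -37.8] yaxis ang 95.27 [np.float64(36.5), np.float64(60.1), np.float64(35.1), np.float64(59.3)] knob [[513.8 -38.1]] side px [[346.7 171.2]]
A side dark 91 333.94505494505495 203.8901098901099
B side dark 32 347.90625 172.1875
lens [[753. -89.]]
jar [[751.  -7.]]
red [[662.  48.]]
orR [[641. -93.]]
orL [[412. 108.]]
blue [[379.   5.]]
handle arch L [[629. 294.]]
arch R [[613. 181.]]
```

```bash
cat >> h.py <<'E'
from scipy.spatial.transform import Rotation as Ro
ST={"h":(np.array([580.8,264.4]),-11.84),"p":(np.array([558.3,-235.7]),14.05)}
def goal(x,y,z,yaw):
    "tool shift to TCP x,y,z with tool y axis at yaw+90 deg (mod 180), pointing down"
    o=env.get_obs();q=o["orientation"];R=Ro.from_quat([q[1],q[2],q[3],q[0]])
    best=None
    for k in(0,180):
        th=np.radians(yaw+k);ex=np.array([np.cos(th),np.sin(th),0]);ez=np.array([0,0,-1.])
        T=Ro.from_matrix(np.c_[ex,np.cross(ez,ex),ez]);r=(R.inv()*T).as_rotvec()
        if best is None or np.linalg.norm(r)<np.linalg.norm(best): best=r
    print("t",round(o["t"],2),"ee",o["ee_pos"].round(1),"ft",o["ft_force"].round(2),"w",round(o["grip_width"],1),"| shift",R.inv().apply(np.array([x,y,z])-o["ee_pos"]).round(1),"rot",best.round(3),"deg",np.degrees(np.linalg.norm(best)).round(2))
def tray(k,s,y,z):
    "s: magazine centre x relative to stop face, y lateral"
    P,a=ST[k];t=np.radians(a);d=np.array([np.cos(t),np.sin(t)]);p=P+d*s+np.array([-d[1],d[0]])*y
    goal(p[0],p[1],z,a)
E
python3 -c "
from h import *
goal(539.7,69.8,160,-.4)"
```

```text
t 0.25 ee [278.4 559.3 226.4] ft [-0.13  0.1   0.68] w 92.0 | shift [-452.1 -321.7   66.6] rot [-0.001 -0.    -0.455] deg 26.07
```

Call:
move_arm:
  motion:
    - {"x": -38, "y": -27, "z": 3, "az": -0.05, "fingers": 1}
    - {"x": -76, "y": -54, "z": 6, "az": -0.1, "fingers": 1}
    - {"x": -114, "y": -81, "z": 9, "az": -0.15, "fingers": 1}
    - {"x": -152, "y": -108, "z": 12, "az": -0.2, "fingers": 1}
    - {"x": -190, "y": -135, "z": 15, "az": -0.25, "fingers": 1}

```text
$.motion[0]: bad value
```

```bash
python3 -c "
from h import *
goal(539.7,69.8,160,-.4)"
```

```text
t 0.25 ee [278.4 559.3 226.4] ft [-0.13  0.1   0.68] w 92.0 | shift [-452.1 -321.7   66.6] rot [-0.001 -0.    -0.455] deg 26.07
```

Call:
move_arm:
  motion:
    - {"x": -38, "y": -27, "z": 3, "ax": 0, "ay": 0, "az": -0.05, "fingers": 1}
    - {"x": -76, "y": -54, "z": 6, "ax": 0, "ay": 0, "az": -0.1, "fingers": 1}
    - {"x": -114, "y": -81, "z": 9, "ax": 0, "ay": 0, "az": -0.15, "fingers": 1}
    - {"x": -152, "y": -108, "z": 12, "ax": 0, "ay": 0, "az": -0.2, "fingers": 1}
    - {"x": -190, "y": -135, "z": 15, "ax": 0, "ay": 0, "az": -0.25, "fingers": 1}

```text
t: 0.75
ee_pos: [389.1, 352.3, 211.7]
orientation: [0.0, 0.105, 0.995, 0.0]
ft_force: [0.7, 0.4, 0.3]
grip_width: 91.9
finger_force: 0.0
```

```bash
python3 -c "
from h import *
goal(539.7,69.8,160,-.4)"
```

```text
t 0.75 ee [389.1 352.3 211.7] ft [0.71 0.41 0.26] w 91.9 | shift [-206.1 -244.9   51.7] rot [ 0.     0.    -0.203] deg 11.62
```

Call:
move_arm:
  motion:
    - {"x": -30, "y": -36, "z": 5, "ax": 0, "ay": 0, "az": -0.05, "fingers": 1}
    - {"x": -60, "y": -72, "z": 10, "ax": 0, "ay": 0, "az": -0.1, "fingers": 1}
    - {"x": -90, "y": -108, "z": 20, "ax": 0, "ay": 0, "az": -0.15, "fingers": 1}
    - {"x": -120, "y": -144, "z": 30, "ax": 0, "ay": 0, "az": -0.2, "fingers": 1}
    - {"x": -150, "y": -180, "z": 40, "ax": 0, "ay": 0, "az": -0.203, "fingers": 1}

```text
t: 1.25
ee_pos: [497.9, 144.8, 171.6]
orientation: [0.0, 0.003, 1.0, 0.0]
ft_force: [0.1, 0.2, 0.7]
grip_width: 91.7
finger_force: 0.0
```

```bash
python3 -c "
from h import *
goal(539.7,69.8,145,-.4)"
```

```text
t 1.25 ee [497.9 144.8 171.6] ft [0.06 0.23 0.71] w 91.7 | shift [-42.3 -74.7  26.6] rot [0.    0.001 0.   ] deg 0.04
```

Call:
move_arm:
  motion:
    - {"x": -21, "y": -37, "z": 13, "ax": 0, "ay": 0, "az": 0, "fingers": 1}
    - {"x": -36, "y": -64, "z": 22, "ax": 0, "ay": 0, "az": 0, "fingers": 1}
    - {"x": -42.3, "y": -74.7, "z": 26.6, "ax": 0, "ay": 0, "az": 0, "fingers": 1}
    - {"x": -42.3, "y": -74.7, "z": 26.6, "ax": 0, "ay": 0, "az": 0, "fingers": 1}
    - {"x": -42.3, "y": -74.7, "z": 26.6, "ax": 0, "ay": 0, "az": 0, "fingers": 1}

```text
t: 1.75
ee_pos: [538.4, 73.0, 145.3]
orientation: [-0.0, 0.004, 1.0, 0.0]
ft_force: [0.8, 1.6, -0.6]
grip_width: 92.2
finger_force: 0.0
```

```bash
python3 -c "
from h import *
goal(539.7,69.8,62,-.4)
c=env.capture('top');cv2.imwrite('pics/c1.png',cv2.resize(np.hstack([c['pixels'][180:290,220:340],env.capture('side')['pixels'][140:250,270:390]]),None,fx=3,fy=3))"
```

```text
t 1.75 ee [538.4  73.  145.3] ft [ 0.76  1.55 -0.56] w 92.2 | shift [-1.3 -3.2 83.3] rot [ 0.001 -0.    -0.001] deg 0.07
```

View pics/c1.png

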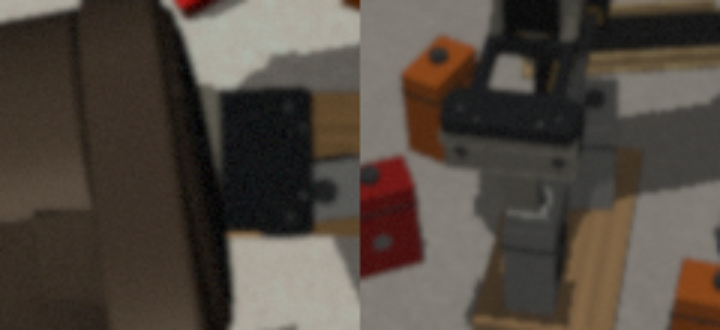

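The gripper sits over magazine A: a finger stands in front of it in the side view, around (530,220) in the crop. I'll descend in two steps.

Call:
move_arm:
  motion:
    - {"x": 0, "y": 0, "z": 10, "ax": 0, "ay": 0, "az": 0, "fingers": 1}
    - {"x": 0, "y": 0, "z": 22, "ax": 0, "ay": 0, "az": 0, "fingers": 1}
    - {"x": 0, "y": 0, "z": 30, "ax": 0, "ay": 0, "az": 0, "fingers": 1}
    - {"x": 0, "y": 0, "z": 30, "ax": 0, "ay": 0, "az": 0, "fingers": 1}
    - {"x": 0, "y": 0, "z": 30, "ax": 0, "ay": 0, "az": 0, "fingers": 1}

```text
t: 2.35
ee_pos: [538.6, 71.4, 114.7]
orientation: [-0.0, 0.004, 1.0, -0.0]
ft_force: [0.5, 0.1, 0.6]
grip_width: 91.9
finger_force: 0.0
```

```bash
python3 -c "
from h import *
goal(539.7,69.8,62,-.4)"
```

```text
t 2.35 ee [538.6  71.4 114.7] ft [0.51 0.1  0.57] w 91.9 | shift [-1.1 -1.6 52.7] rot [-0.    -0.001 -0.002] deg 0.12
```

Call:
move_arm:
  motion:
    - {"x": -1, "y": -1.6, "z": 15, "ax": 0, "ay": 0, "az": 0, "fingers": 1}
    - {"x": -1, "y": -1.6, "z": 32, "ax": 0, "ay": 0, "az": 0, "fingers": 1}
    - {"x": -1, "y": -1.6, "z": 46, "ax": 0, "ay": 0, "az": 0, "fingers": 1}
    - {"x": -1, "y": -1.6, "z": 52.5, "ax": 0, "ay": 0, "az": 0, "fingers": 1}
    - {"x": -1, "y": -1.6, "z": 52.5, "ax": 0, "ay": 0, "az": 0, "fingers": 1}

```text
t: 2.85
ee_pos: [539.5, 69.7, 62.2]
orientation: [-0.001, 0.005, 1.0, -0.0]
ft_force: [-0.3, -0.0, 0.4]
grip_width: 91.9
finger_force: 0.0
```

Call:
move_arm:
  motion:
    - {"x": 0, "y": 0, "z": 0, "ax": 0, "ay": 0, "az": 0, "fingers": 0.6}
    - {"x": 0, "y": 0, "z": 0, "ax": 0, "ay": 0, "az": 0, "fingers": 0.45}
    - {"x": 0, "y": 0, "z": 0, "ax": 0, "ay": 0, "az": 0, "fingers": 0.35}
    - {"x": 0, "y": 0, "z": 0, "ax": 0, "ay": 0, "az": 0, "fingers": 0.2}
    - {"x": 0, "y": 0, "z": 0, "ax": 0, "ay": 0, "az": 0, "fingers": -1}

```text
t: 3.35
ee_pos: [540.0, 69.9, 63.0]
orientation: [0.0, 0.004, 1.0, 0.0]
ft_force: [-0.1, 0.5, 2.8]
grip_width: 59.9
finger_force: 30.0
```

Call:
move_arm:
  motion:
    - {"x": 0, "y": 0, "z": 0, "ax": 0, "ay": 0, "az": 0, "fingers": -1}
    - {"x": 0, "y": 0, "z": 0, "ax": 0, "ay": 0, "az": 0, "fingers": -1}
    - {"x": 0, "y": 0, "z": 0, "ax": 0, "ay": 0, "az": 0, "fingers": -1}

```text
t: 3.65
ee_pos: [540.0, 69.9, 62.9]
orientation: [0.0, 0.004, 1.0, 0.0]
ft_force: [-1.4, -0.0, 5.1]
grip_width: 59.9
finger_force: 30.0
```

```bash
python3 -c "
from h import *
goal(539.7,69.8,62,-.4);print(env.get_obs()['torque'],env.get_obs()['finger_force'])"
```

```text
t 3.65 ee [540.   69.9  62.9] ft [-1.35 -0.04  5.13] w 59.9 | shift [ 0.3 -0.1  0.9] rot [ 0.     0.    -0.002] deg 0.11
[-0.02733271  0.228998    0.00646844] 29.965228736400604
```

Call:
move_arm:
  motion:
    - {"x": 0, "y": 0, "z": -4, "ax": 0, "ay": 0, "az": 0, "fingers": -1}
    - {"x": 0, "y": 0, "z": -8, "ax": 0, "ay": 0, "az": 0, "fingers": -1}
    - {"x": 0, "y": 0, "z": -12, "ax": 0, "ay": 0, "az": 0, "fingers": -1}
    - {"x": 0, "y": 0, "z": -14, "ax": 0, "ay": 0, "az": 0, "fingers": -1}
    - {"x": 0, "y": 0, "z": -14, "ax": 0, "ay": 0, "az": 0, "fingers": -1}

```text
t: 4.15
ee_pos: [540.0, 69.8, 77.0]
orientation: [0.0, 0.004, 1.0, 0.0]
ft_force: [0.2, -0.2, -3.2]
grip_width: 59.7
finger_force: 30.0
```

Call:
move_arm:
  motion:
    - {"x": 0, "y": 0, "z": 0, "ax": 0, "ay": 0, "az": 0, "fingers": -1}
    - {"x": 0, "y": 0, "z": 0, "ax": 0, "ay": 0, "az": 0, "fingers": -1}
    - {"x": 0, "y": 0, "z": 0, "ax": 0, "ay": 0, "az": 0, "fingers": -1}
    - {"x": 0, "y": 0, "z": 0, "ax": 0, "ay": 0, "az": 0, "fingers": -1}
    - {"x": 0, "y": 0, "z": 0, "ax": 0, "ay": 0, "az": 0, "fingers": -1}

```text
t: 4.65
ee_pos: [539.8, 69.8, 76.6]
orientation: [-0.0, 0.004, 1.0, 0.0]
ft_force: [-0.2, -0.1, -1.9]
grip_width: 60.1
finger_force: 30.0
```

Call:
move_arm:
  motion:
    - {"x": 0, "y": 0, "z": 0, "ax": 0, "ay": 0, "az": 0, "fingers": -1}
    - {"x": 0, "y": 0, "z": 0, "ax": 0, "ay": 0, "az": 0, "fingers": -1}
    - {"x": 0, "y": 0, "z": 0, "ax": 0, "ay": 0, "az": 0, "fingers": -1}
    - {"x": 0, "y": 0, "z": 0, "ax": 0, "ay": 0, "az": 0, "fingers": -1}
    - {"x": 0, "y": 0, "z": 0, "ax": 0, "ay": 0, "az": 0, "fingers": -1}

```text
t: 5.15
ee_pos: [539.8, 69.8, 76.6]
orientation: [0.0, 0.004, 1.0, 0.0]
ft_force: [-0.1, -0.2, -2.8]
grip_width: 59.5
finger_force: 30.0
```

```bash
python3 -c "
from h import *
f=[]
for i in range(10):
    env.capture('top');f.append(env.get_obs()['ft_force'])
f=np.array(f);print(f.round(2)[:,2],f.mean(0))
goal(539.7,69.8,62,-.4)"
```

```text
[-3.57 -3.4  -2.15 -3.14 -2.42 -2.52 -3.79 -3.53 -2.26 -3.71] [ 0.01715883 -0.06441049 -3.05048316]
t 5.65 ee [539.9  69.8  76.6] ft [ 0.21  0.43 -3.71] w 60.1 | shift [ 0.2 -0.  14.6] rot [ 0.     0.    -0.002] deg 0.11
```

Ten readings average 3.05 N, about 310–340 g once the offset is allowed for. That's under 350 g and well inside the plain tray's tolerance, so it goes in the plain tray. I'll raise it clear of magazine B first.

Call:
move_arm:
  motion:
    - {"x": 0, "y": 0, "z": -15, "ax": 0, "ay": 0, "az": 0, "fingers": -1}
    - {"x": 0, "y": 0, "z": -40, "ax": 0, "ay": 0, "az": 0, "fingers": -1}
    - {"x": 0, "y": 0, "z": -70, "ax": 0, "ay": 0, "az": 0, "fingers": -1}
    - {"x": 0, "y": -10, "z": -95, "ax": 0, "ay": 0, "az": 0, "fingers": -1}
    - {"x": 0, "y": -30, "z": -110, "ax": 0, "ay": 0, "az": 0, "fingers": -1}

```text
t: 6.15
ee_pos: [540.3, 41.4, 188.7]
orientation: [0.001, 0.003, 1.0, 0.001]
ft_force: [0.4, -0.3, -3.3]
grip_width: 59.9
finger_force: 30.0
```

```bash
python3 -c "
from h import *
tray('p',-35,0,185)"
```

```text
t 6.15 ee [540.3  41.4 188.7] ft [ 0.43 -0.29 -3.31] w 59.9 | shift [  14.3 -285.7    3.3] rot [ 0.001  0.003 -0.251] deg 14.4
```

Call:
move_arm:
  motion:
    - {"x": 2, "y": -30, "z": 0, "ax": 0, "ay": 0, "az": -0.03, "fingers": -1}
    - {"x": 4, "y": -65, "z": 0, "ax": 0, "ay": 0, "az": -0.07, "fingers": -1}
    - {"x": 6, "y": -100, "z": 0, "ax": 0, "ay": 0, "az": -0.11, "fingers": -1}
    - {"x": 8, "y": -135, "z": 0, "ax": 0, "ay": 0, "az": -0.15, "fingers": -1}
    - {"x": 10, "y": -170, "z": 0, "ax": 0, "ay": 0, "az": -0.19, "fingers": -1}

```text
t: 6.65
ee_pos: [527.7, -131.4, 186.7]
orientation: [0.0, -0.091, 0.996, 0.0]
ft_force: [0.6, 0.1, -2.5]
grip_width: 59.9
finger_force: 30.0
```

```bash
python3 -c "
from h import *
tray('p',-35,0,150)"
```

```text
t 6.65 ee [ 527.7 -131.4  186.7] ft [ 0.64  0.08 -2.55] w 59.9 | shift [  23.8 -110.3   36.7] rot [ 0.     0.    -0.062] deg 3.57
```

Call:
move_arm:
  motion:
    - {"x": 7, "y": -35, "z": 5, "ax": 0, "ay": 0, "az": -0.03, "fingers": -1}
    - {"x": 15, "y": -70, "z": 15, "ax": 0, "ay": 0, "az": -0.06, "fingers": -1}
    - {"x": 21, "y": -97, "z": 25, "ax": 0, "ay": 0, "az": -0.062, "fingers": -1}
    - {"x": 23.8, "y": -110, "z": 35, "ax": 0, "ay": 0, "az": -0.062, "fingers": -1}
    - {"x": 23.8, "y": -110, "z": 40, "ax": 0, "ay": 0, "az": -0.062, "fingers": -1}

```text
t: 7.15
ee_pos: [523.5, -244.4, 145.5]
orientation: [-0.001, -0.12, 0.993, -0.0]
ft_force: [-0.9, 0.3, -2.6]
grip_width: 60.1
finger_force: 30.0
```

```bash
python3 -c "
from h import *
tray('p',-35,0,75)"
```

```text
t 7.15 ee [ 523.5 -244.4  145.5] ft [-0.86  0.34 -2.59] w 60.1 | shift [-1.  -0.  70.5] rot [-0.    -0.001 -0.006] deg 0.33
```

Call:
move_arm:
  motion:
    - {"x": -1, "y": 0, "z": 20, "ax": 0, "ay": 0, "az": -0.006, "fingers": -1}
    - {"x": -1, "y": 0, "z": 45, "ax": 0, "ay": 0, "az": -0.006, "fingers": -1}
    - {"x": -1, "y": 0, "z": 62, "ax": 0, "ay": 0, "az": -0.006, "fingers": -1}
    - {"x": -1, "y": 0, "z": 70, "ax": 0, "ay": 0, "az": -0.006, "fingers": -1}
    - {"x": -1, "y": 0, "z": 70, "ax": 0, "ay": 0, "az": -0.006, "fingers": -1}

```text
t: 7.65
ee_pos: [525.2, -240.5, 75.8]
orientation: [-0.001, -0.125, 0.992, 0.001]
ft_force: [-0.4, -0.1, -2.3]
grip_width: 60.0
finger_force: 30.0
```

```bash
python3 -c "
from h import *
tray('p',-35,0,53)
c=env.capture('top');cv2.imwrite('pics/c2.png',cv2.resize(np.hstack([c['pixels'][180:300,380:480],env.capture('side')['pixels'][90:210,310:430]]),None,fx=3,fy=3))"
```

```text
t 7.65 ee [ 525.2 -240.5   75.8] ft [-0.43 -0.14 -2.34] w 60.0 | shift [ 1.8 -3.4 22.8] rot [ 0.002 -0.001  0.006] deg 0.35
```

View pics/c2.png

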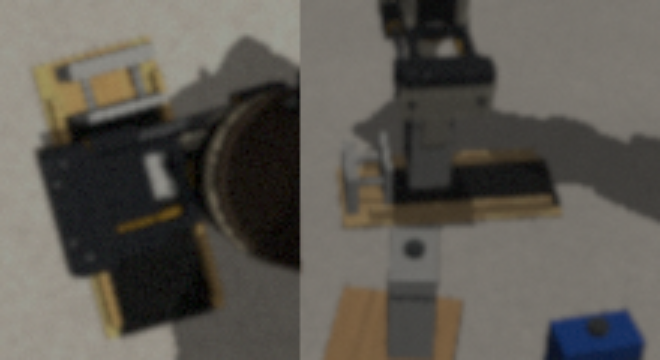

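In both views the magazine hangs over the plain tray, between the rails and short of the stop. I'll correct the offset and go down gently.

Call:
move_arm:
  motion:
    - {"x": 0, "y": 0, "z": 0, "ax": 0, "ay": 0, "az": 0, "fingers": -1}
    - {"x": 0, "y": 0, "z": 0, "ax": 0, "ay": 0, "az": 0, "fingers": -1}
    - {"x": 0, "y": 0, "z": 0, "ax": 0, "ay": 0, "az": 0, "fingers": -1}

```text
t: 8.05
ee_pos: [525.8, -242.5, 77.2]
orientation: [0.0, -0.124, 0.992, -0.0]
ft_force: [-0.2, 0.7, -3.3]
grip_width: 60.1
finger_force: 30.0
```

```bash
python3 -c "
from h import *
tray('p',-35,0,53)"
```

```text
t 8.05 ee [ 525.8 -242.5   77.2] ft [-0.25  0.67 -3.27] w 60.1 | shift [ 1.8 -1.3 24.2] rot [-0.     0.001  0.004] deg 0.22
```

Call:
move_arm:
  motion:
    - {"x": 1, "y": -1, "z": 6, "ax": 0, "ay": 0, "az": 0.004, "fingers": -1}
    - {"x": 1, "y": -1.3, "z": 12, "ax": 0, "ay": 0, "az": 0.004, "fingers": -1}
    - {"x": 1, "y": -1.3, "z": 17, "ax": 0, "ay": 0, "az": 0.004, "fingers": -1}
    - {"x": 1, "y": -1.3, "z": 19, "ax": 0, "ay": 0, "az": 0.004, "fingers": -1}
    - {"x": 1, "y": -1.3, "z": 20, "ax": 0, "ay": 0, "az": 0.004, "fingers": -1}

```text
t: 8.55
ee_pos: [524.5, -243.7, 56.1]
orientation: [-0.0, -0.122, 0.993, 0.0]
ft_force: [-0.6, -0.9, -2.2]
grip_width: 60.0
finger_force: 30.0
```

```bash
python3 -c "
from h import *
tray('p',-35,0,53)"
```

```text
t 8.55 ee [ 524.5 -243.7   56.1] ft [-0.6  -0.91 -2.22] w 60.0 | shift [ 0.3 -0.4  3.1] rot [ 0.001 -0.001 -0.   ] deg 0.05
```

Call:
move_arm:
  motion:
    - {"x": 0, "y": 0, "z": 0.8, "ax": 0, "ay": 0, "az": 0, "fingers": -1}
    - {"x": 0, "y": 0, "z": 1.5, "ax": 0, "ay": 0, "az": 0, "fingers": -1}
    - {"x": 0, "y": 0, "z": 2.2, "ax": 0, "ay": 0, "az": 0, "fingers": -1}
    - {"x": 0, "y": 0, "z": 2.7, "ax": 0, "ay": 0, "az": 0, "fingers": -1}
    - {"x": 0, "y": 0, "z": 2.7, "ax": 0, "ay": 0, "az": 0, "fingers": -1}

```text
t: 9.05
ee_pos: [524.8, -243.8, 53.9]
orientation: [0.0, -0.122, 0.992, -0.0]
ft_force: [-0.2, 0.1, -2.5]
grip_width: 59.7
finger_force: 30.0
```

```bash
python3 -c "
from h import *
f=[]
for i in range(6): env.capture('top');f.append(env.get_obs()['ft_force'])
print(np.mean(f,0))
tray('p',-18,0,53)"
```

```text
[-0.10495522 -0.08538934 -2.98367114]
t 9.35 ee [ 524.8 -243.8   53.9] ft [-0.14  0.07 -3.3 ] w 60.2 | shift [-16.4  -0.2   0.9] rot [ 0.  0. -0.] deg 0.01
```

Call:
move_arm:
  motion:
    - {"x": 0, "y": 0, "z": 0.4, "ax": 0, "ay": 0, "az": 0, "fingers": -1}
    - {"x": 0, "y": 0, "z": 0.9, "ax": 0, "ay": 0, "az": 0, "fingers": -1}
    - {"x": 0, "y": 0, "z": 0.9, "ax": 0, "ay": 0, "az": 0, "fingers": -1}
    - {"x": -4, "y": 0, "z": 0.9, "ax": 0, "ay": 0, "az": 0, "fingers": -1}
    - {"x": -8, "y": 0, "z": 0.9, "ax": 0, "ay": 0, "az": 0, "fingers": -1}

```text
t: 9.85
ee_pos: [532.9, -241.8, 53.1]
orientation: [0.0, -0.122, 0.993, 0.0]
ft_force: [0.3, 0.4, -2.9]
grip_width: 59.9
finger_force: 30.0
```

```bash
cat >> h.py <<'E'
def push(k,n=4):
    t=np.radians(ST[k][1]);f=[]
    for i in range(n): env.capture('top');f.append(env.get_obs()['ft_force'])
    f=np.mean(f,0);print("push",(f[0]*np.cos(t)+f[1]*np.sin(t)).round(2),"lat",(-f[0]*np.sin(t)+f[1]*np.cos(t)).round(2),"z",f[2].round(2))
E
python3 -c "
from h import *
push('p')
tray('p',-18,0,53)"
```

```text
push 0.18 lat -0.12 z -2.66
t 10.05 ee [ 532.7 -241.8   53. ] ft [-0.21 -0.53 -1.77] w 59.9 | shift [-8.3 -0.3 -0. ] rot [0. 0. 0.] deg 0.02
```

Call:
move_arm:
  motion:
    - {"x": -1.5, "y": 0, "z": 0.2, "ax": 0, "ay": 0, "az": 0, "fingers": -1}
    - {"x": -3, "y": 0, "z": 0.4, "ax": 0, "ay": 0, "az": 0, "fingers": -1}
    - {"x": -4, "y": 0, "z": 0.4, "ax": 0, "ay": 0, "az": 0, "fingers": -1}
    - {"x": -5, "y": 0, "z": 0.4, "ax": 0, "ay": 0, "az": 0, "fingers": -1}
    - {"x": -6, "y": 0, "z": 0.4, "ax": 0, "ay": 0, "az": 0, "fingers": -1}

```text
t: 10.55
ee_pos: [538.4, -240.5, 52.7]
orientation: [0.0, -0.122, 0.993, 0.0]
ft_force: [-0.1, -0.3, -1.8]
grip_width: 59.8
finger_force: 30.0
```

```bash
python3 -c "
from h import *
push('p')
tray('p',-18,0,53)"
```

```text
push 0.32 lat 0.01 z -2.1
t 10.75 ee [ 538.6 -240.4   52.7] ft [ 0.25 -0.67 -2.27] w 60.1 | shift [-2.2 -0.2 -0.3] rot [-0.  0.  0.] deg 0.02
```

Call:
move_arm:
  motion:
    - {"x": -0.5, "y": 0, "z": 0, "ax": 0, "ay": 0, "az": 0, "fingers": -1}
    - {"x": -1, "y": 0, "z": 0, "ax": 0, "ay": 0, "az": 0, "fingers": -1}
    - {"x": -1.5, "y": 0, "z": 0, "ax": 0, "ay": 0, "az": 0, "fingers": -1}
    - {"x": -2, "y": 0, "z": 0, "ax": 0, "ay": 0, "az": 0, "fingers": -1}

```text
t: 11.15
ee_pos: [540.3, -240.0, 52.6]
orientation: [-0.0, -0.122, 0.993, 0.0]
ft_force: [-1.3, -0.5, -2.0]
grip_width: 59.7
finger_force: 30.0
```

```bash
python3 -c "
from h import *
push('p')
tray('p',-18,0,53)"
```

```text
push -0.65 lat -0.39 z -1.56
t 11.35 ee [ 540.4 -240.    52.6] ft [-0.41 -0.46 -2.  ] w 59.7 | shift [-0.4 -0.2 -0.4] rot [-0.  0. -0.] deg 0.01
```

Call:
move_arm:
  motion:
    - {"x": -0.5, "y": 0, "z": 0, "ax": 0, "ay": 0, "az": 0, "fingers": -1}
    - {"x": -1, "y": 0, "z": 0, "ax": 0, "ay": 0, "az": 0, "fingers": -1}
    - {"x": -1, "y": 0, "z": 0, "ax": 0, "ay": 0, "az": 0, "fingers": -1}

```text
t: 11.65
ee_pos: [541.4, -239.7, 52.6]
orientation: [0.0, -0.122, 0.992, 0.0]
ft_force: [-0.1, 0.7, -1.5]
grip_width: 60.0
finger_force: 30.0
```

```bash
python3 -c "
from h import *
push('p')
tray('p',-18,0,53)"
```

```text
push -0.1 lat 0.09 z -1.7
t 11.85 ee [ 541.3 -239.7   52.7] ft [ 0.09  0.49 -1.  ] w 59.8 | shift [ 0.6 -0.2 -0.3] rot [-0.  0. -0.] deg 0.01
```

Not in contact yet, so I'll continue.

Call:
move_arm:
  motion:
    - {"x": -0.5, "y": 0, "z": 0, "ax": 0, "ay": 0, "az": 0, "fingers": -1}
    - {"x": -1, "y": 0, "z": 0, "ax": 0, "ay": 0, "az": 0, "fingers": -1}
    - {"x": -1.5, "y": 0, "z": 0, "ax": 0, "ay": 0, "az": 0, "fingers": -1}
    - {"x": -1.5, "y": 0, "z": 0, "ax": 0, "ay": 0, "az": 0, "fingers": -1}

```text
t: 12.25
ee_pos: [542.5, -239.4, 52.6]
orientation: [-0.0, -0.122, 0.992, 0.0]
ft_force: [-2.1, -1.3, -0.1]
grip_width: 59.8
finger_force: 30.0
```

```bash
python3 -c "
from h import *
push('p')
tray('p',-18,0,53)"
```

```text
push -1.92 lat -0.03 z -1.17
t 12.45 ee [ 542.5 -239.4   52.6] ft [-1.83 -0.79 -1.  ] w 59.9 | shift [ 1.8 -0.2 -0.4] rot [ 0. -0. -0.] deg 0.02
```

Call:
move_arm:
  motion:
    - {"x": -0.4, "y": 0, "z": 0.1, "ax": 0, "ay": 0, "az": 0, "fingers": -1}
    - {"x": -0.7, "y": 0, "z": 0.2, "ax": 0, "ay": 0, "az": 0, "fingers": -1}
    - {"x": -0.7, "y": 0, "z": 0.2, "ax": 0, "ay": 0, "az": 0, "fingers": -1}
    - {"x": -0.7, "y": 0, "z": 0.2, "ax": 0, "ay": 0, "az": 0, "fingers": -1}

```text
t: 12.85
ee_pos: [543.0, -239.3, 52.4]
orientation: [-0.0, -0.122, 0.993, 0.0]
ft_force: [-4.6, -1.0, -0.2]
grip_width: 60.0
finger_force: 30.0
```

```bash
python3 -c "
from h import *
push('p')
tray('p',-18,0,53)"
```

```text
push -4.45 lat 0.22 z 0.66
t 13.05 ee [ 543.1 -239.3   52.4] ft [-4.55 -0.83  0.64] w 60.1 | shift [ 2.4 -0.2 -0.6] rot [ 0. -0. -0.] deg 0.03
```

Call:
move_arm:
  motion:
    - {"x": 0.4, "y": 0, "z": 0, "ax": 0, "ay": 0, "az": 0, "fingers": -1}
    - {"x": 0.5, "y": 0, "z": 0, "ax": 0, "ay": 0, "az": 0, "fingers": -1}
    - {"x": 0.5, "y": 0, "z": 0, "ax": 0, "ay": 0, "az": 0, "fingers": -1}

```text
t: 13.35
ee_pos: [543.1, -239.3, 52.4]
orientation: [0.0, -0.122, 0.992, -0.0]
ft_force: [-2.9, -1.0, -1.2]
grip_width: 59.7
finger_force: 30.0
```

```bash
python3 -c "
from h import *
push('p')"
```

```text
push -3.09 lat -0.2 z -1.08
```

Call:
move_arm:
  motion:
    - {"x": 0, "y": 0, "z": 0, "ax": 0, "ay": 0, "az": 0, "fingers": 0.31}
    - {"x": 0, "y": 0, "z": 0, "ax": 0, "ay": 0, "az": 0, "fingers": 0.33}
    - {"x": 0, "y": 0, "z": 0, "ax": 0, "ay": 0, "az": 0, "fingers": 0.4}
    - {"x": 0, "y": 0, "z": 0, "ax": 0, "ay": 0, "az": 0, "fingers": 0.7}
    - {"x": 0, "y": 0, "z": 0, "ax": 0, "ay": 0, "az": 0, "fingers": 0.7}

```text
t: 14.05
ee_pos: [543.4, -239.2, 52.6]
orientation: [0.0, -0.122, 0.992, -0.0]
ft_force: [-0.1, 0.0, -0.8]
grip_width: 74.9
finger_force: 0.0
```

Call:
move_arm:
  motion:
    - {"x": 0, "y": 0, "z": -5, "ax": 0, "ay": 0, "az": 0, "fingers": 0.7}
    - {"x": 0, "y": 0, "z": -20, "ax": 0, "ay": 0, "az": 0, "fingers": 0.7}
    - {"x": 0, "y": 0, "z": -50, "ax": 0, "ay": 0, "az": 0, "fingers": 0.8}
    - {"x": 0, "y": 0, "z": -90, "ax": 0, "ay": 0, "az": 0, "fingers": 1}
    - {"x": 0, "y": 0, "z": -110, "ax": 0, "ay": 0, "az": 0, "fingers": 1}

```text
t: 14.55
ee_pos: [544.2, -239.9, 166.0]
orientation: [0.002, -0.122, 0.993, -0.001]
ft_force: [0.6, -0.9, -0.1]
grip_width: 90.8
finger_force: 0.0
```

```bash
python3 -c "
from h import *
push('p',1)
goal(514.2,-37.9,165,5.3)"
```

```text
push 0.34 lat -0.25 z 1.53
t 14.6 ee [ 545.3 -240.4  168.4] ft [ 0.39 -0.16  1.53] w 91.1 | shift [-18.9 204.    2.7] rot [-0.003  0.007  0.152] deg 8.74
```

Call:
move_arm:
  motion:
    - {"x": -3, "y": 35, "z": 0, "ax": 0, "ay": 0, "az": 0.03, "fingers": 1}
    - {"x": -7, "y": 80, "z": 0, "ax": 0, "ay": 0, "az": 0.06, "fingers": 1}
    - {"x": -11, "y": 125, "z": 0, "ax": 0, "ay": 0, "az": 0.1, "fingers": 1}
    - {"x": -15, "y": 165, "z": 0, "ax": 0, "ay": 0, "az": 0.13, "fingers": 1}
    - {"x": -18, "y": 195, "z": 0, "ax": 0, "ay": 0, "az": 0.152, "fingers": 1}

```text
t: 15.1
ee_pos: [512.5, -42.9, 162.7]
orientation: [0.0, -0.047, 0.999, 0.0]
ft_force: [0.1, 0.6, -0.4]
grip_width: 91.4
finger_force: 0.0
```

Call:
move_arm:
  motion:
    - {"x": 0, "y": 0, "z": 0, "ax": 0, "ay": 0, "az": 0, "fingers": 1}
    - {"x": 0, "y": 0, "z": 0, "ax": 0, "ay": 0, "az": 0, "fingers": 1}
    - {"x": 0, "y": 0, "z": 0, "ax": 0, "ay": 0, "az": 0, "fingers": 1}

```text
t: 15.4
ee_pos: [513.2, -47.0, 162.6]
orientation: [0.0, -0.046, 0.999, -0.0]
ft_force: [-0.1, 0.4, -0.7]
grip_width: 91.7
finger_force: 0.0
```

```bash
python3 -c "
from h import *
goal(514.2,-37.9,63,5.3)
c=env.capture('top');cv2.imwrite('pics/c3.png',cv2.resize(np.hstack([c['pixels'][180:300,380:480],env.capture('side')['pixels'][90:210,310:430]]),None,fx=3,fy=3))"
```

```text
t 15.4 ee [513.2 -47.  162.6] ft [-0.11  0.39 -0.69] w 91.7 | shift [-1.8  9.  99.6] rot [-0.001  0.    -0.001] deg 0.05
```

View pics/c3.png

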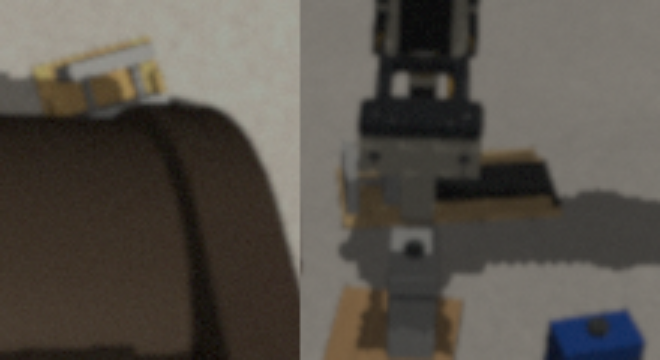

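The arm hides the plain tray for now, so I'll check that one later. B's knob is still where it was, at about side pixel (348,172). Descending onto B.

Call:
move_arm:
  motion:
    - {"x": -1, "y": 5, "z": 10, "ax": 0, "ay": 0, "az": 0, "fingers": 1}
    - {"x": -1.8, "y": 9, "z": 25, "ax": 0, "ay": 0, "az": 0, "fingers": 1}
    - {"x": -1.8, "y": 9, "z": 42, "ax": 0, "ay": 0, "az": 0, "fingers": 1}
    - {"x": -1.8, "y": 9, "z": 47, "ax": 0, "ay": 0, "az": 0, "fingers": 1}
    - {"x": -1.8, "y": 9, "z": 47, "ax": 0, "ay": 0, "az": 0, "fingers": 1}

```text
t: 16.0
ee_pos: [513.3, -36.9, 114.4]
orientation: [-0.001, -0.046, 0.999, -0.0]
ft_force: [-0.7, -0.2, 0.5]
grip_width: 91.8
finger_force: 0.0
```

```bash
python3 -c "
from h import *
goal(514.2,-37.9,63,5.3)"
```

```text
t 16.0 ee [513.3 -36.9 114.4] ft [-0.7 -0.2  0.5] w 91.8 | shift [-0.9 -1.1 51.4] rot [ 0.    -0.002  0.   ] deg 0.12
```

Call:
move_arm:
  motion:
    - {"x": -0.5, "y": -0.5, "z": 15, "ax": 0, "ay": 0, "az": 0, "fingers": 1}
    - {"x": -0.5, "y": -0.5, "z": 32, "ax": 0, "ay": 0, "az": 0, "fingers": 1}
    - {"x": -0.5, "y": -0.5, "z": 45, "ax": 0, "ay": 0, "az": 0, "fingers": 1}
    - {"x": -0.5, "y": -0.5, "z": 51, "ax": 0, "ay": 0, "az": 0, "fingers": 1}
    - {"x": -0.5, "y": -0.5, "z": 51, "ax": 0, "ay": 0, "az": 0, "fingers": 0.6}

```text
t: 16.5
ee_pos: [514.5, -37.2, 64.3]
orientation: [-0.0, -0.046, 0.999, 0.0]
ft_force: [-0.6, -0.0, 0.6]
grip_width: 87.8
finger_force: 0.0
```

Call:
move_arm:
  motion:
    - {"x": 0, "y": 0, "z": 0, "ax": 0, "ay": 0, "az": 0, "fingers": 0.45}
    - {"x": 0, "y": 0, "z": 0, "ax": 0, "ay": 0, "az": 0, "fingers": 0.35}
    - {"x": 0, "y": 0, "z": 0, "ax": 0, "ay": 0, "az": 0, "fingers": 0.2}
    - {"x": 0, "y": 0, "z": 0, "ax": 0, "ay": 0, "az": 0, "fingers": -1}
    - {"x": 0, "y": 0, "z": 0, "ax": 0, "ay": 0, "az": 0, "fingers": -1}

```text
t: 17.0
ee_pos: [514.9, -37.2, 65.0]
orientation: [0.0, -0.046, 0.999, -0.0]
ft_force: [-1.7, -0.3, 5.4]
grip_width: 59.6
finger_force: 29.9
```

Call:
move_arm:
  motion:
    - {"x": 0, "y": 0, "z": 0, "ax": 0, "ay": 0, "az": 0, "fingers": -1}
    - {"x": 0, "y": 0, "z": -4, "ax": 0, "ay": 0, "az": 0, "fingers": -1}
    - {"x": 0, "y": 0, "z": -8, "ax": 0, "ay": 0, "az": 0, "fingers": -1}
    - {"x": 0, "y": 0, "z": -12, "ax": 0, "ay": 0, "az": 0, "fingers": -1}
    - {"x": 0, "y": 0, "z": -14, "ax": 0, "ay": 0, "az": 0, "fingers": -1}

```text
t: 17.5
ee_pos: [514.6, -37.1, 78.8]
orientation: [0.0, -0.047, 0.999, 0.0]
ft_force: [-0.1, 0.3, -3.7]
grip_width: 59.7
finger_force: 29.9
```

Call:
move_arm:
  motion:
    - {"x": 0, "y": 0, "z": 0, "ax": 0, "ay": 0, "az": 0, "fingers": -1}
    - {"x": 0, "y": 0, "z": 0, "ax": 0, "ay": 0, "az": 0, "fingers": -1}
    - {"x": 0, "y": 0, "z": 0, "ax": 0, "ay": 0, "az": 0, "fingers": -1}
    - {"x": 0, "y": 0, "z": 0, "ax": 0, "ay": 0, "az": 0, "fingers": -1}
    - {"x": 0, "y": 0, "z": 0, "ax": 0, "ay": 0, "az": 0, "fingers": -1}

```text
t: 18.0
ee_pos: [514.5, -37.1, 78.3]
orientation: [-0.0, -0.047, 0.999, 0.0]
ft_force: [0.9, 0.1, -2.7]
grip_width: 59.8
finger_force: 29.9
```

```bash
python3 -c "
from h import *
push('p',20)
goal(514.2,-37.9,63,5.3)"
```

```text
push -0.04 lat 0.01 z -3.26
t 19.0 ee [514.6 -37.1  78.4] ft [-0.22 -0.   -2.59] w 59.8 | shift [ 0.5 -0.8 15.4] rot [0.    0.    0.001] deg 0.04
```

The 20-sample mean is 3.26 N, about 332 g, which is under 350 g. So B also goes in the plain tray, against A (within tolerance either way).

Call:
move_arm:
  motion:
    - {"x": 0, "y": 0, "z": -15, "ax": 0, "ay": 0, "az": 0, "fingers": -1}
    - {"x": 0, "y": 0, "z": -40, "ax": 0, "ay": 0, "az": 0, "fingers": -1}
    - {"x": 0, "y": -15, "z": -70, "ax": 0, "ay": 0, "az": -0.02, "fingers": -1}
    - {"x": 0, "y": -45, "z": -90, "ax": 0, "ay": 0, "az": -0.05, "fingers": -1}
    - {"x": 0, "y": -80, "z": -95, "ax": 0, "ay": 0, "az": -0.08, "fingers": -1}

```text
t: 19.5
ee_pos: [523.6, -116.6, 176.0]
orientation: [0.002, -0.088, 0.996, -0.0]
ft_force: [0.8, -0.3, -3.0]
grip_width: 59.8
finger_force: 29.9
```

```bash
python3 -c "
from h import *
tray('p',-66,0,165)"
```

```text
t 19.5 ee [ 523.6 -116.6  176. ] ft [ 0.77 -0.25 -3.04] w 59.8 | shift [  52.7 -127.8   10.9] rot [-0.001  0.004 -0.068] deg 3.91
```

Call:
move_arm:
  motion:
    - {"x": 15, "y": -35, "z": 0, "ax": 0, "ay": 0, "az": -0.02, "fingers": -1}
    - {"x": 30, "y": -72, "z": 0, "ax": 0, "ay": 0, "az": -0.05, "fingers": -1}
    - {"x": 43, "y": -104, "z": 0, "ax": 0, "ay": 0, "az": -0.068, "fingers": -1}
    - {"x": 50, "y": -122, "z": 0, "ax": 0, "ay": 0, "az": -0.068, "fingers": -1}
    - {"x": 52.5, "y": -127, "z": 0, "ax": 0, "ay": 0, "az": -0.068, "fingers": -1}

```text
t: 20.0
ee_pos: [491.0, -253.9, 173.4]
orientation: [-0.0, -0.118, 0.993, -0.001]
ft_force: [-0.1, -0.2, -3.8]
grip_width: 59.9
finger_force: 29.9
```

Call:
move_arm:
  motion:
    - {"x": 0, "y": 0, "z": 0, "ax": 0, "ay": 0, "az": 0, "fingers": -1}
    - {"x": 0, "y": 0, "z": 0, "ax": 0, "ay": 0, "az": 0, "fingers": -1}
    - {"x": 0, "y": 0, "z": 0, "ax": 0, "ay": 0, "az": 0, "fingers": -1}

```text
t: 20.3
ee_pos: [492.7, -249.1, 173.4]
orientation: [0.0, -0.121, 0.993, 0.0]
ft_force: [0.6, 0.3, -3.6]
grip_width: 60.0
finger_force: 29.9
```

```bash
python3 -c "
from h import *
tray('p',-66,0,85)
c=env.capture('top');cv2.imwrite('pics/c4.png',cv2.resize(np.hstack([c['pixels'][180:300,380:480],env.capture('side')['pixels'][90:210,310:430]]),None,fx=3,fy=3))"
```

```text
t 20.3 ee [ 492.7 -249.1  173.4] ft [ 0.58  0.31 -3.6 ] w 60.0 | shift [-0.9 -2.9 88.3] rot [ 0.001  0.    -0.002] deg 0.11
```

View pics/c4.png

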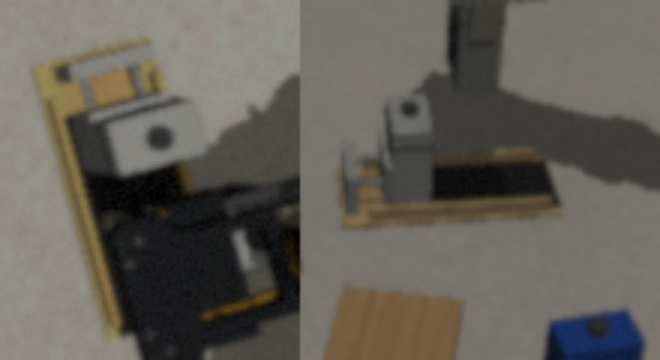

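Magazine A stands upright against the stop between the rails, with its knob at top-view pixel (433.3,225.7). I'll continue the descent and check A's coordinates.

Call:
move_arm:
  motion:
    - {"x": 0, "y": -1, "z": 20, "ax": 0, "ay": 0, "az": 0, "fingers": -1}
    - {"x": 0, "y": -2, "z": 45, "ax": 0, "ay": 0, "az": 0, "fingers": -1}
    - {"x": 0, "y": -2, "z": 70, "ax": 0, "ay": 0, "az": 0, "fingers": -1}
    - {"x": 0, "y": -2, "z": 84, "ax": 0, "ay": 0, "az": 0, "fingers": -1}
    - {"x": 0, "y": -2, "z": 87, "ax": 0, "ay": 0, "az": 0, "fingers": -1}

```text
t: 20.9
ee_pos: [491.8, -251.7, 84.8]
orientation: [-0.001, -0.121, 0.993, 0.001]
ft_force: [-0.7, -0.5, -3.0]
grip_width: 59.7
finger_force: 29.9
```

Call:
move_arm:
  motion:
    - {"x": 0, "y": 0, "z": 0, "ax": 0, "ay": 0, "az": 0, "fingers": -1}
    - {"x": 0, "y": 0, "z": 0, "ax": 0, "ay": 0, "az": 0, "fingers": -1}
    - {"x": 0, "y": 0, "z": 0, "ax": 0, "ay": 0, "az": 0, "fingers": -1}

```text
t: 21.2
ee_pos: [493.4, -253.0, 87.5]
orientation: [0.001, -0.12, 0.993, -0.0]
ft_force: [-0.2, -0.2, -4.2]
grip_width: 59.9
finger_force: 29.9
```

```bash
python3 -c "
from h import *
tray('p',-66,0,55)
c=env.capture('top');P,a=ST['p'];t=np.radians(a);d=np.array([np.cos(t),np.sin(t)])
k=ray(c,(433.0,225.3),98)[0];print('A s,y',(k-P)@d,(k-P)@[-d[1],d[0]])"
```

```text
t 21.2 ee [ 493.4 -253.    87.5] ft [-0.22 -0.2  -4.16] w 59.9 | shift [-1.1  1.1 32.5] rot [-0.001  0.002 -0.004] deg 0.25
A s,y -16.30637588283496 1.2338794999930947
```

Call:
move_arm:
  motion:
    - {"x": 0, "y": 1, "z": 8, "ax": 0, "ay": 0, "az": -0.004, "fingers": -1}
    - {"x": 0, "y": 1, "z": 17, "ax": 0, "ay": 0, "az": -0.004, "fingers": -1}
    - {"x": 0, "y": 1, "z": 24, "ax": 0, "ay": 0, "az": -0.004, "fingers": -1}
    - {"x": 0, "y": 1, "z": 28, "ax": 0, "ay": 0, "az": -0.004, "fingers": -1}
    - {"x": 0, "y": 1, "z": 30, "ax": 0, "ay": 0, "az": -0.004, "fingers": -1}

```text
t: 21.75
ee_pos: [492.0, -251.7, 55.6]
orientation: [-0.001, -0.122, 0.993, 0.0]
ft_force: [0.2, 0.0, -3.4]
grip_width: 59.8
finger_force: 29.9
```

```bash
python3 -c "
from h import *
push('p',4)
tray('p',-66,0,55)"
```

```text
push -0.3 lat 0.01 z -3.59
t 21.95 ee [ 492.6 -252.    56.5] ft [-0.05  0.5  -3.12] w 60.1 | shift [-1.7 -0.2  1.5] rot [-0.  0. -0.] deg 0.02
```

Call:
move_arm:
  motion:
    - {"x": 0, "y": 0, "z": 0.9, "ax": 0, "ay": 0, "az": 0, "fingers": -1}
    - {"x": 0, "y": 0, "z": 1.8, "ax": 0, "ay": 0, "az": 0, "fingers": -1}
    - {"x": -4, "y": 0, "z": 1.8, "ax": 0, "ay": 0, "az": 0, "fingers": -1}
    - {"x": -8, "y": 0, "z": 1.8, "ax": 0, "ay": 0, "az": 0, "fingers": -1}
    - {"x": -11, "y": 0, "z": 1.8, "ax": 0, "ay": 0, "az": 0, "fingers": -1}

```text
t: 22.45
ee_pos: [503.8, -249.0, 54.7]
orientation: [0.0, -0.122, 0.992, -0.0]
ft_force: [-0.4, 0.5, -3.7]
grip_width: 60.3
finger_force: 29.9
```

```bash
python3 -c "
from h import *
push('p',4)
tray('p',-52.3,0,55)"
```

```text
push 0.35 lat 0.34 z -3.48
t 22.65 ee [ 503.1 -249.1   54.6] ft [ 0.53  0.44 -3.87] w 60.0 | shift [-4.5 -0.4 -0.4] rot [ 0. -0.  0.] deg 0.01
```

Call:
move_arm:
  motion:
    - {"x": -0.5, "y": 0, "z": 0.4, "ax": 0, "ay": 0, "az": 0, "fingers": -1}
    - {"x": -1, "y": 0, "z": 0.8, "ax": 0, "ay": 0, "az": 0, "fingers": -1}
    - {"x": -1.7, "y": 0, "z": 0.8, "ax": 0, "ay": 0, "az": 0, "fingers": -1}
    - {"x": -2.4, "y": 0, "z": 0.8, "ax": 0, "ay": 0, "az": 0, "fingers": -1}
    - {"x": -3, "y": 0, "z": 0.8, "ax": 0, "ay": 0, "az": 0, "fingers": -1}

```text
t: 23.15
ee_pos: [506.0, -248.5, 53.9]
orientation: [0.0, -0.122, 0.993, -0.0]
ft_force: [-0.6, -0.0, -1.2]
grip_width: 59.6
finger_force: 29.9
```

```bash
python3 -c "
from h import *
push('p',4)
tray('p',-52.3,0,55)"
```

```text
push -0.69 lat -0.26 z -1.68
t 23.35 ee [ 506.2 -248.5   53.9] ft [-1.48 -0.5  -1.66] w 60.0 | shift [-1.4 -0.2 -1.1] rot [-0.  0. -0.] deg 0.02
```

Call:
move_arm:
  motion:
    - {"x": -0.5, "y": 0, "z": 0, "ax": 0, "ay": 0, "az": 0, "fingers": -1}
    - {"x": -1, "y": 0, "z": 0, "ax": 0, "ay": 0, "az": 0, "fingers": -1}
    - {"x": -1.4, "y": 0, "z": 0, "ax": 0, "ay": 0, "az": 0, "fingers": -1}
    - {"x": -1.4, "y": 0, "z": 0, "ax": 0, "ay": 0, "az": 0, "fingers": -1}

```text
t: 23.75
ee_pos: [507.4, -248.1, 53.8]
orientation: [-0.0, -0.122, 0.992, 0.0]
ft_force: [0.1, -0.5, -1.2]
grip_width: 59.9
finger_force: 29.9
```

```bash
python3 -c "
from h import *
push('p',4)
tray('p',-52.3,0,55)"
```

```text
push -0.84 lat 0.1 z -0.92
t 23.95 ee [ 507.4 -248.1   53.8] ft [-1.34 -0.7  -1.13] w 60.0 | shift [-0.1 -0.3 -1.2] rot [ 0.  0. -0.] deg 0.01
```

Call:
move_arm:
  motion:
    - {"x": -0.4, "y": 0, "z": 0, "ax": 0, "ay": 0, "az": 0, "fingers": -1}
    - {"x": -0.8, "y": 0, "z": 0, "ax": 0, "ay": 0, "az": 0, "fingers": -1}
    - {"x": -0.8, "y": 0, "z": 0, "ax": 0, "ay": 0, "az": 0, "fingers": -1}

```text
t: 24.25
ee_pos: [508.1, -247.9, 53.8]
orientation: [-0.0, -0.122, 0.992, 0.0]
ft_force: [-1.4, -0.5, -0.7]
grip_width: 60.0
finger_force: 29.9
```

```bash
python3 -c "
from h import *
push('p',4)
tray('p',-52.3,0,55)"
```

```text
push -1.16 lat 0.29 z -1.02
t 24.45 ee [ 508.2 -247.9   53.8] ft [-0.79 -0.13 -1.21] w 60.1 | shift [ 0.7 -0.3 -1.2] rot [ 0.  0. -0.] deg 0.01
```

Call:
move_arm:
  motion:
    - {"x": -0.4, "y": 0, "z": 0, "ax": 0, "ay": 0, "az": 0, "fingers": -1}
    - {"x": -0.8, "y": 0, "z": 0, "ax": 0, "ay": 0, "az": 0, "fingers": -1}
    - {"x": -0.8, "y": 0, "z": 0, "ax": 0, "ay": 0, "az": 0, "fingers": -1}

```text
t: 24.75
ee_pos: [508.5, -247.9, 53.7]
orientation: [-0.0, -0.122, 0.993, 0.0]
ft_force: [-2.4, -1.0, 0.1]
grip_width: 59.7
finger_force: 29.9
```

```bash
python3 -c "
from h import *
push('p',4)
tray('p',-52.3,0,55)"
```

```text
push -3.44 lat -0.6 z 0.06
t 24.95 ee [ 508.6 -247.9   53.8] ft [-2.79 -1.2  -0.46] w 60.0 | shift [ 1.1 -0.2 -1.2] rot [ 0. -0. -0.] deg 0.04
```

Call:
move_arm:
  motion:
    - {"x": -0.3, "y": 0, "z": 0, "ax": 0, "ay": 0, "az": 0, "fingers": -1}
    - {"x": -0.6, "y": 0, "z": 0, "ax": 0, "ay": 0, "az": 0, "fingers": -1}
    - {"x": -0.6, "y": 0, "z": 0, "ax": 0, "ay": 0, "az": 0, "fingers": -1}
    - {"x": -0.6, "y": 0, "z": 0, "ax": 0, "ay": 0, "az": 0, "fingers": -1}

```text
t: 25.35
ee_pos: [509.0, -247.9, 53.7]
orientation: [-0.0, -0.122, 0.993, -0.0]
ft_force: [-5.0, -3.0, 0.1]
grip_width: 59.7
finger_force: 29.9
```

```bash
python3 -c "
from h import *
push('p',4)
tray('p',-52.3,0,55)"
```

```text
push -5.09 lat -0.92 z 0.31
t 25.55 ee [ 509.  -247.9   53.8] ft [-4.46 -2.02  0.5 ] w 59.7 | shift [ 1.6 -0.1 -1.2] rot [ 0.    -0.001 -0.001] deg 0.05
```

Now a light but definite press of about 5 N. I'll ease off half a millimetre and release.

Call:
move_arm:
  motion:
    - {"x": 0.3, "y": 0, "z": 0, "ax": 0, "ay": 0, "az": 0, "fingers": -1}
    - {"x": 0.5, "y": 0, "z": 0, "ax": 0, "ay": 0, "az": 0, "fingers": -1}
    - {"x": 0.5, "y": 0, "z": 0, "ax": 0, "ay": 0, "az": 0, "fingers": 0.31}
    - {"x": 0.5, "y": 0, "z": 0, "ax": 0, "ay": 0, "az": 0, "fingers": 0.33}
    - {"x": 0.5, "y": 0, "z": 0, "ax": 0, "ay": 0, "az": 0, "fingers": 0.4}

```text
t: 26.05
ee_pos: [510.3, -247.2, 54.2]
orientation: [0.001, -0.123, 0.992, -0.0]
ft_force: [-0.7, -0.5, -0.8]
grip_width: 63.7
finger_force: 0.0
```

Call:
move_arm:
  motion:
    - {"x": 0, "y": 0, "z": 0, "ax": 0, "ay": 0, "az": 0, "fingers": 0.7}
    - {"x": 0, "y": 0, "z": 0, "ax": 0, "ay": 0, "az": 0, "fingers": 0.7}
    - {"x": 0, "y": 0, "z": -5, "ax": 0, "ay": 0, "az": 0, "fingers": 0.7}
    - {"x": 0, "y": 0, "z": -25, "ax": 0, "ay": 0, "az": 0, "fingers": 0.7}
    - {"x": 0, "y": 0, "z": -60, "ax": 0, "ay": 0, "az": 0, "fingers": 0.7}

```text
t: 26.55
ee_pos: [507.7, -247.0, 113.0]
orientation: [-0.002, -0.122, 0.992, 0.001]
ft_force: [0.8, -0.2, 0.9]
grip_width: 77.7
finger_force: 0.0
```

Call:
move_arm:
  motion:
    - {"x": 20, "y": 0, "z": -40, "ax": 0, "ay": 0, "az": 0, "fingers": 0.7}
    - {"x": 50, "y": 20, "z": -70, "ax": 0, "ay": 0, "az": 0, "fingers": 0.7}
    - {"x": 80, "y": 50, "z": -80, "ax": 0, "ay": 0, "az": 0, "fingers": 0.7}
    - {"x": 90, "y": 90, "z": -80, "ax": 0, "ay": 0, "az": 0, "fingers": 0.7}
    - {"x": 90, "y": 130, "z": -80, "ax": 0, "ay": 0, "az": 0, "fingers": 0.7}

```text
t: 27.05
ee_pos: [388.3, -143.3, 194.7]
orientation: [0.001, -0.121, 0.993, -0.0]
ft_force: [1.3, 0.7, 0.1]
grip_width: 77.8
finger_force: 0.0
```

```bash
python3 -c "
from h import *
goal(420,-120,200,5)
c=env.capture('top');cv2.imwrite('pics/c5.png',cv2.resize(np.hstack([c['pixels'][180:300,380:480],env.capture('side')['pixels'][90:210,310:430]]),None,fx=3,fy=3,interpolation=cv2.INTER_CUBIC))"
```

```text
t 27.05 ee [ 388.3 -143.3  194.7] ft [1.33 0.68 0.09] w 77.8 | shift [-36.3  15.   -5.3] rot [-0.001  0.001  0.155] deg 8.88
```

View pics/c5.png

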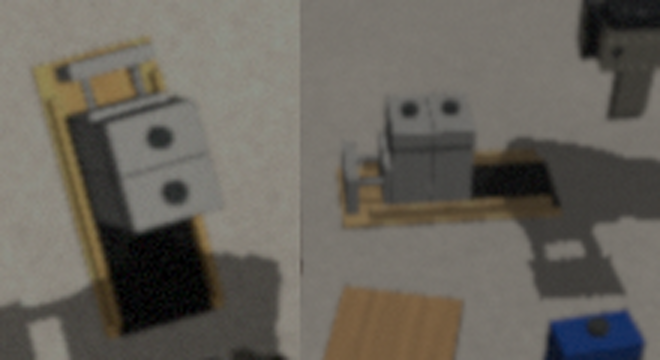

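Both magazines stand upright and touching in the plain tray, with knobs at crop pixels (160,137) and (175,191), about 35–36 mm apart. The front one is against the stop and the arm is clear.

```bash
python3 -c "
from bench import env
print(env.sign_off())"
```

```text
the job is handed in; nothing more can be done
None
```

I handed the job in: both magazines weighed under 350 g (about 311–338 g and 332 g), and they stand upright, touching and let go in the plain tray, the front one against its stop; the hand-in returned no verdict.

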